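# Tip the paper-towel carton into its counter holder

### The arm

A 7-joint arm with a two-finger parallel gripper is mounted at the origin on the work surface. World frame = base frame: x ahead of the robot, y to its left, z up, the work surface at z = 0. Lengths are in m, angles in rad, forces in N, time in s.
With the tool pointing down it reaches from about 0.4 to 0.85 m from the base axis. Payload 10.4 kg.
Tool frame: the origin (TCP) lies between the finger pads; the fingertips stand 25 mm ahead of it and the grasp point (between the pads) lies 6 mm ahead of it; x points along the fingers, y is the direction in which the jaws open and shut, and the axes are right-handed (so a half turn about x gives the same grasp; the last joint's range is limited). The gripper opens to 87 mm and grips with 3 to 60 N. Pads are 19 mm wide; open, the fingers measure 117 mm over their backs; the gripper's body (75 mm by 190 mm) begins 51 mm behind the grasp point.
Start: joints at [-1.186, 0.332, -0.065, 1.46, 0.022, 1.35, -0.088], TCP at [0.248, 0.574, 0.248] pointing down, gripper open.
Joint ranges: [-2.6, 2.6], [-0.5, 2.12], [-1.47, 1.34], [0.16, 2.42], [-1.27, 4.41], [0.06, 2.06], [-2.6, 2.6]. Speed limits (rad/s): [2.22, 2.22, 2.79, 2.79, 3.14, 3.14, 3.14].

### API

Orientations are given as a unit quaternion [x, y, z, w].
In Python, from bench import r gives the robot as it stands.
- The arm moves only by the shell command python3 -m pendant 'ROWS' [FORCE]. ROWS is JSON, a list of rows, each an object with "translation": the shift along the world's x, y, z in cm, a list of three; "angular": the turn, a rotation vector about the world's x, y, z in degrees, a list of three; "hand": the opening, from -1 (shut) to 1 (fully open). In form: [{"translation": [dx, dy, dz], "angular": [wx, wy, wz], "hand": hand}, ...]. A call has 1 to 20 rows; each row shifts and turns the commanded pose from where the row before left it; what a row does not reach is not made up. A row lasts 1/10 s, in which the tool goes at most 50 mm and 8.59 degrees, less where a joint would pass 70% of its speed; a pose out of reach is approached as far as the arm can. A call is refused whole if a number of a shift passes 5 or a number of a turn 8.59, either way. A call with a gripper value outside its range is refused whole. The fingers move at their own pace and stop on an object; FORCE is the grip in N (left out, the last holds). Time passes only in rows, so rows that do not move let the fingers close. It gives the time, the measured TCP pose, the force and the opening at its end, in the units of the state.
- r.read_state(): the state, without advancing time (a new reading comes with each control period).
- r.camera(name): name is "scene" or "top"; returns the picture (420x560x3 uint8, red, green, blue); there is no depth.
- r.camera_info(name): a dict with "fx", "fy", "cx", "cy" (pixels), "distortion" ([k1, k2, p1, p2, k3] as OpenCV has them; the pictures are not rectified), "rvec" (rotation vector, rad) and "tvec" (3), from world to camera coordinates, as OpenCV has them. Camera axes: x right, y down, z forward; pixel columns grow to the right and rows downward; lengths in m; the calibration is good to about 2 mm. A picture is of the moment at which its call begins. camera_info takes no time and is no camera call.
- r.close_job(): hands the job in, once; it reports no verdict.
Trained networks look in the newest picture that a camera, given by its name, has taken for a name from the list of things; names that differ only in an ending like _2 or _b are one class to them, and where a whole thing is asked for, a point or a joint stands for the part that bears it (a point fixed in the world has none). Each returns a list of dicts, best first, with "confidence" (0 to 1); they miss things now and then, are a little off and sometimes report something else, mostly with a low value. They report only what shows in the picture. A call takes as long as a camera call.
- r.find_in(camera, name): "point" ([row, column] in pixels, amid what is visible of it).
- r.mark_of(camera, name): "point" ([row, column] in pixels: a listed point, or the origin of a listed thing).
The state is a dict: "time": time; "joint_positions": joint angles; "joint_vel": joint speeds; "joint_torque": joint torques, N m; "ee_pos": TCP position; "eef_rot": TCP orientation; "ft_force": force on the tool from outside, world axes, zero at the start; "torque": the same for the moment, N m; "width": finger opening in m.
Only numpy, scipy, OpenCV 4.12 (cv2) and the standard library are available. Lean on these libraries where they do the work, as an engineer would, in place of code of your own. Each camera call takes 0.05 s, during which the arm holds its last target.

### The job

Slide the standing paper-towel carton up to the low wooden holder until its foot meets the holder's front edge, then push high on its slotted face to tip it over that edge, so that it lies on the board with the slot facing up. Then push it squarely along the board until it bears on the rubber buffer at the back, press it firmly home at about 8 N on the buffer for half a second, and leave it there touching the buffer. The carton dents if pushed with more than 20 N; leave the other things on the counter alone.

Things in the scene. Friction and masses are not known exactly. Their poses are not given: they have to be found in the camera images.
- carton: rigid white carton, blue band round its foot, 0.4 to 0.8 kg, glossy and slippery on everything (friction about 0.35). Standing: 92 mm deep (x), 120 mm wide (y), 150 mm tall (z), too wide to grasp. Origin: centre of its underside. +x looks to the holder, 20 to 60 mm off. Once tipped, x points down, z along the board to the buffer, and the origin is on its rear end, 46 mm above the board.
- slot (a point): centre of the carton's black dispensing slot (28 x 85 mm, green surround) in its -x face, 90 mm above its underside; axes as the carton's. At the start it faces away from the holder.
- holder: fixed wooden board, 250 mm long (x), 180 mm wide (y), 18 mm thick, a thin blue strip along its front edge. Origin: at counter level (z = 0) under the middle of the front edge; that edge is an 18 mm high upright face at x = 0 (the stop) and the board runs to x = +250 mm. z is up. The buffer is at its +x end.
- backstop: fixed steel track (100 mm in x, 60 mm wide) behind the holder, origin at the middle of the holder's far end at counter level, axes as the holder's. It carries a hand-clamped aluminium carriage (it holds to 60 N) with an upright rubber buffer facing -x over the board. The buffer's place is not measured: its face lies 44 to 74 mm before this origin, to be found by feel.
- track_top (a point): middle of the backstop track's top face (fixed, it does not follow the buffer). The buffer is 100 mm wide, from 34 to 94 mm above the counter, and sprung: it gives about 1 mm per 2.5 N, 7 mm at most.
- sanitiser: white pump bottle with yellow pump, 60 mm across, 144 mm tall; loose, not to be disturbed; origin at the centre of its underside
- stapler: red and black stapler, 130 x 34 x 54 mm; loose, not to be disturbed; origin at the centre of its underside
- note_block: block of yellow notes, 76 x 76 x 30 mm; loose, not to be disturbed; origin at the centre of its underside
- mug: blue mug, 80 mm across, 92 mm tall; loose, not to be disturbed; origin at the centre of its underside
- pen_pot: black pot with pens, 76 mm across, 140 mm tall; loose, not to be disturbed; origin at the centre of its underside
- tape_dispenser: grey tape dispenser, 140 x 55 x 84 mm; loose, not to be disturbed; origin at the centre of its underside

How it is judged:
By the outcome, as a careful person would: the job done as asked, in the order asked, and still so for the second after the job is handed in, with the robot touching nothing.
It also fails if it takes over 72 s, if anything falls off the work surface, if the arm or the gripper's body presses on something with over 40 N, if the wrist force passes 120 N, or if a joint passes its speed limit or range.

## Working session

There is one attempt and no reset: what is moved stays moved. The work goes in short steps, Python scripts to look and compute and a shell command to move; the robot and the scene stay as the last step left them, time stands still between calls to the robot, and variables do not carry over. Pictures are saved under pics/ and viewed, and the job is handed in when it is done.

```bash
mkdir -p pics; ls; python3 - <<'E'
from bench import r
import cv2,json
s=r.read_state();print({k:s[k] for k in('time','ee_pos','eef_rot','ft_force','width')})
for c in('scene','top'):
    im=r.camera(c);cv2.imwrite(f'pics/{c}0.png',im[:,:,::-1]);print(c,r.camera_info(c))
    for n in('carton','slot','holder','backstop','track_top'):
        print(n,[(d['point'],d['confidence']) for d in r.mark_of(c,n)][:2])
E
```

```text
pics
{'time': 0.0, 'ee_pos': array([0.24776018, 0.57342239, 0.24674702]), 'eef_rot': array([ 0.14269524,  0.69252908, -0.14368467,  0.69238448]), 'ft_force': array([-0.38557721, -0.09672401,  0.7634044 ]), 'width': 0.08681127778691945}
scene {'fx': 400.32804801367433, 'fy': 400.32804801367433, 'cx': 273.34583234512354, 'cy': 210.92157129318687, 'distortion': array([-0.03979637,  0.        ,  0.        ,  0.        ,  0.        ]), 'rvec': array([ 1.22320428,  2.45841273, -0.82184064]), 'tvec': array([ 0.33314863, -0.30589739,  1.48021284])}
carton [([209.2, 245.0], 0.57)]
slot []
holder []
backstop []
track_top [([269.2, 358.5], 0.77)]
top {'fx': 490.23448885054955, 'fy': 490.23448885054955, 'cx': 271.4078744732201, 'cy': 212.97854494982798, 'distortion': array([0.06156688, 0.        , 0.        , 0.        , 0.        ]), 'rvec': array([ 2.20378589, -2.15635901,  0.08233156]), 'tvec': array([-0.01184294,  0.56151243,  1.52110765])}
carton [([214.1, 303.5], 0.81)]
slot []
holder [([217.8, 274.6], 0.87)]
backstop [([216.0, 199.9], 0.55)]
track_top [([213.4, 182.7], 0.62), ([216.2, 197.4], 0.58)]
```

View pics/scene0.png

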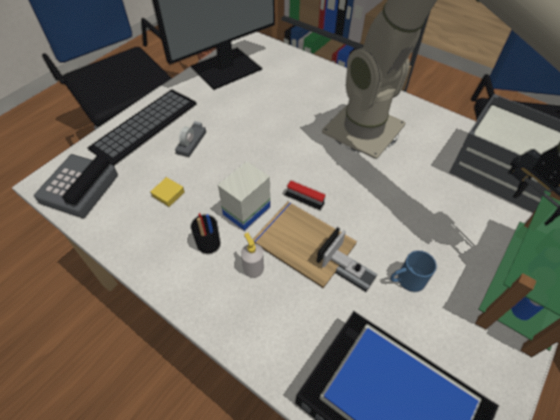

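View pics/top0.png

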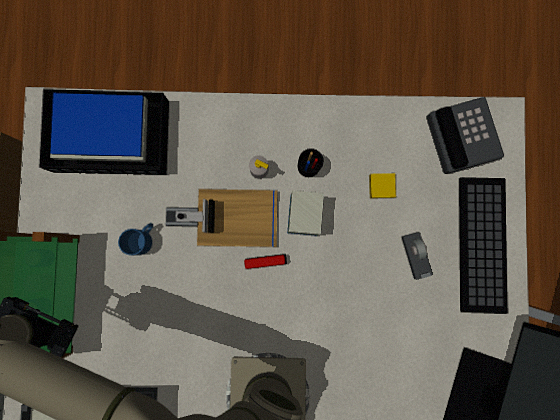

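```bash
cat > h.py <<'E'
import numpy as np,cv2
from bench import r
def cam(c):
    i=r.camera_info(c);K=np.array([[i['fx'],0,i['cx']],[0,i['fy'],i['cy']],[0,0,1]])
    return K,np.array(i['distortion']),np.array(i['rvec']),np.array(i['tvec'])
def ray(c,rc,z):
    K,D,rv,t=cam(c);R=cv2.Rodrigues(rv)[0]
    u=cv2.undistortPoints(np.array([[[rc[1],rc[0]]]],float),K,D)[0,0]
    d=R.T@np.array([u[0],u[1],1]);o=-R.T@t
    return o+d*(z-o[2])/d[2]
def proj(c,P):
    K,D,rv,t=cam(c)
    return cv2.projectPoints(np.array(P,float).reshape(-1,3),rv,t,K,D)[0][:,0]
E
python3 - <<'E'
from h import *
np.set_printoptions(precision=4,suppress=True)
for n,p,z in [('holder org',(217.8,274.6),0),('carton org',(214.1,303.5),0),('backstop',(216,199.9),0)]: print(n,ray('top',p,z))
print('scene carton',ray('scene',(209.2,245),0))
for c,names in (('top',['sanitiser','stapler','mug','pen_pot','note_block']),):
    for n in names: 
        m=r.mark_of(c,n); print(n,[(ray(c,d['point'],0),d['confidence']) for d in m][:2])
im=cv2.imread('pics/top0.png')[140:280,150:350]
cv2.imwrite('pics/top0c.png',cv2.resize(im,None,fx=4,fy=4,interpolation=cv2.INTER_CUBIC))
im=cv2.imread('pics/scene0.png')[155:295,190:390]
cv2.imwrite('pics/scene0c.png',cv2.resize(im,None,fx=4,fy=4,interpolation=cv2.INTER_CUBIC))
E
```

```text
holder org [ 0.5482 -0.0101  0.    ]
carton org [ 0.562 -0.102  0.   ]
backstop [0.5488 0.2281 0.    ]
scene carton [ 0.5525 -0.1107  0.    ]
sanitiser [(array([0.7201, 0.0467, 0.    ]), 0.56)]
stapler [(array([0.4148, 0.0188, 0.    ]), 0.73)]
mug [(array([0.4638, 0.4137, 0.    ]), 0.91), (array([0.4206, 0.0135, 0.    ]), 0.46)]
pen_pot [(array([ 0.7093, -0.1017,  0.    ]), 0.68), (array([ 0.6663, -0.3575,  0.    ]), 0.19)]
note_block [(array([ 0.4377, -0.4512,  0.    ]), 0.62), (array([ 0.6524, -0.3541,  0.    ]), 0.61)]
```

View pics/top0c.png

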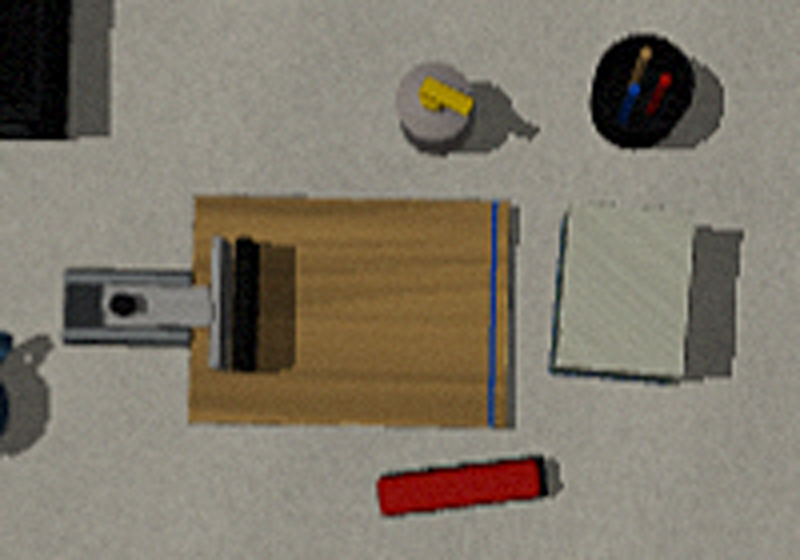

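View pics/scene0c.png

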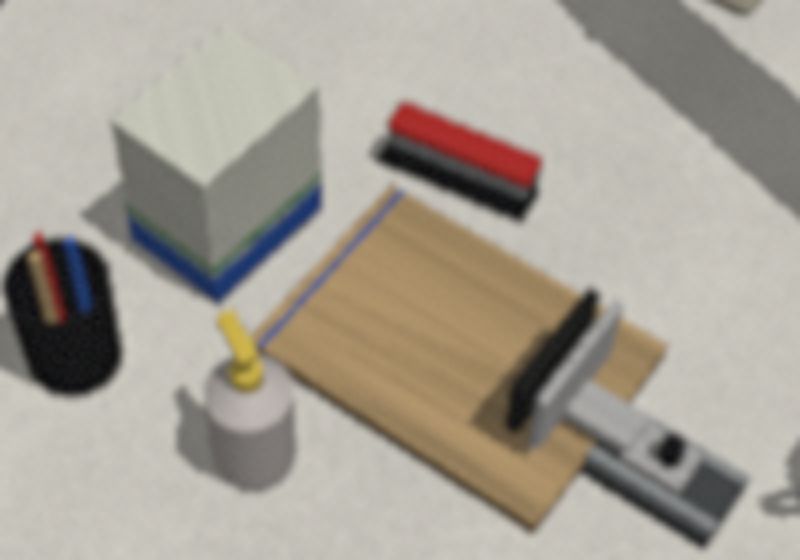

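```bash
cat > fit.py <<'E'
from h import *
from scipy.optimize import least_squares
np.set_printoptions(precision=4,suppress=True)
def c2p(pts,off): return (np.array(pts,float)+.5)/4-.5+np.array(off)
T=(150,140);S=(190,155)
def W(p,L):
    c,s=np.cos(p[2]),np.sin(p[2]);L=np.array(L,float)
    return np.c_[p[0]+c*L[:,0]-s*L[:,1],p[1]+s*L[:,0]+c*L[:,1],L[:,2]]
def fit(obs,p0):
    f=lambda p:np.concatenate([(proj(c,W(p,L))-q).ravel() for c,L,q in obs])
    s=least_squares(f,p0,loss='soft_l1');return s.x,f(s.x).reshape(-1,2)
if __name__=='__main__':
    for c in('top','scene'):
        K,D,rv,t=cam(c);print(c,-cv2.Rodrigues(rv)[0].T@t)
    # holder local: x along world y => yaw 90deg; +y local = -x world(near robot)
    h=[[.25,-.09,.018],[0,-.09,.018],[.25,.09,.018],[0,.09,.018]]
    x,e=fit([('top',h,c2p([(194,197),(511,203),(189,423),(508,427)],T)),('scene',h,c2p([(533,523),(258,342),(665,347),(395,186)],S))],[.548,-.01,1.57])
    print('holder',x,np.degrees(x[2]));print(e)
    a,b,H=.046,.06,.15
    top=[[a,-b,H],[-a,-b,H],[a,b,H],[-a,b,H]]
    sc=[[-a,-b,H],[-a,b,H],[a,b,H],[a,-b,H],[-a,-b,0],[a,-b,0],[a,b,0]]
    x,e=fit([('top',top,c2p([(569,207),(695,210),(555,371),(684,377)],T)),('scene',sc,c2p([(112,123),(232,30),(318,92),(207,185),(130,237),(218,300),(322,210)],S))],[.56,-.1,1.5])
    print('carton',x,np.degrees(x[2]));print(e)
E
python3 fit.py
```

```text
top [ 0.4411 -0.0051  1.5603]
scene [1.098  0.4246 1.0049]
holder [ 0.5458 -0.0165  1.574 ] 90.18391670528959
[[ 0.0515 -0.4992]
 [-0.2095 -0.5249]
 [-0.4494  0.0016]
 [-0.474   0.4407]
 [ 0.4367  0.4641]
 [-2.8356 -0.9587]
 [ 0.9642 -0.6492]
 [-1.0399 -0.6885]]
carton [ 0.556  -0.1001  1.5135] 86.71449380393855
[[-0.1099 -1.0162]
 [ 0.1234  0.7128]
 [ 0.2239 -0.7027]
 [-0.0882  0.3377]
 [-0.4261 -1.0906]
 [-1.4011 -1.5291]
 [ 0.7249 -1.9821]
 [-0.3621  0.0017]
 [ 0.8117  1.8337]
 [ 0.4477  1.9848]
 [ 0.3865  0.332 ]]
```

```bash
cat > st.py <<'E'
from h import *
from scipy.spatial.transform import Rotation as R
np.set_printoptions(precision=4,suppress=True)
s=r.read_state();q=R.from_quat(s['eef_rot'])
print('t',round(s['time'],2),'pos',s['ee_pos'],'F',s['ft_force'],'w',s['width']);M=q.as_matrix()
print('toolx',M[:,0],'jaw',M[:,1])
# target: toolx=-z, jaw along world +-x at holder yaw
for sg in (1,-1):
    a=np.radians(.2);j=sg*np.array([np.cos(a),np.sin(a),0]);X=np.array([0,0,-1.]);T=np.c_[X,j,np.cross(X,j)]
    print('rotvec to tgt',sg,np.degrees((R.from_matrix(T)*q.inv()).as_rotvec()))
print('J',np.array(s['joint_positions']))
E
python3 st.py
```

```text
t 0.85 pos [0.2478 0.5738 0.2476] F [-0.4734  0.8155  0.1605] w 0.08704219839249783
toolx [ 0.      0.0001 -1.    ] jaw [0.3966 0.918  0.0001]
rotvec to tgt 1 [ -0.0059   0.0044 -66.4348]
rotvec to tgt -1 [ -0.0049  -0.0067 113.5652]
J [-1.1856  0.3322 -0.0647  1.4601  0.0216  1.3499 -0.0885]
```

```bash
python3 -m pendant '[{"translation":[3,-2,0],"angular":[0,0,-3],"hand":1},{"translation":[3,-3,0],"angular":[0,0,-4],"hand":1},{"translation":[3,-3,0],"angular":[0,0,-4],"hand":1},{"translation":[3,-3,0],"angular":[0,0,-4],"hand":1},{"translation":[3,-3,0],"angular":[0,0,-4],"hand":1},{"translation":[3,-3,0],"angular":[0,0,-4],"hand":1},{"translation":[3,-3,0],"angular":[0,0,-4],"hand":1},{"translation":[3,-3,0],"angular":[0,0,-4],"hand":1},{"translation":[2,-4,0],"angular":[0,0,-4],"hand":1},{"translation":[2,-4,0],"angular":[0,0,-4],"hand":1},{"translation":[2,-4,0],"angular":[0,0,-4],"hand":1},{"translation":[1,-4,0],"angular":[0,0,-4],"hand":1},{"translation":[0,-4,0],"angular":[0,0,-4],"hand":1},{"translation":[0,-4,0],"angular":[0,0,-4],"hand":1},{"translation":[0,-4,0],"angular":[0,0,-4],"hand":1},{"translation":[0,-4,0],"angular":[0,0,-4],"hand":1},{"translation":[0,-4,0],"angular":[0,0,-3.4],"hand":1},{"translation":[0,-4,0],"angular":[0,0,0],"hand":1},{"translation":[0,-4,0],"angular":[0,0,0],"hand":1},{"translation":[0,-4,0],"angular":[0,0,0],"hand":1}]'; python3 st.py
```

```text
time: 2.85
ee_pos: [0.5577, -0.1377, 0.2478]
eef_rot: [0.499, 0.501, -0.499, 0.501]
ft_force: [1.3, 0.2, -0.7]
width: 0.0868
t 2.85 pos [ 0.5577 -0.1377  0.2478] F [ 1.305   0.1584 -0.7402] w 0.08677316005762827
toolx [ 0.0006  0.0002 -1.    ] jaw [1.     0.0044 0.0006]
rotvec to tgt 1 [-0.0118  0.0371 -0.05  ]
rotvec to tgt -1 [ -0.0582  -0.0185 179.95  ]
J [-0.3039  0.2331  0.5511  1.6265 -0.1256  1.3169  0.2711]
```

```bash
python3 -m pendant '[{"translation":[0,-3,0],"angular":[0,0,0],"hand":1},{"translation":[0,-3,0],"angular":[0,0,0],"hand":1},{"translation":[0,-1.3,-1],"angular":[0,0,0],"hand":1},{"translation":[0,0,-3],"angular":[0,0,0],"hand":1},{"translation":[0,0,-3],"angular":[0,0,0],"hand":1},{"translation":[0,0,-3],"angular":[0,0,0],"hand":1},{"translation":[0,0,-3],"angular":[0,0,0],"hand":1},{"translation":[0,0,-0.8],"angular":[0,0,0],"hand":1},{"translation":[0,0,0],"angular":[0,0,0],"hand":1},{"translation":[0,0,0],"angular":[0,0,0],"hand":1}]'; python3 - <<'E'
from h import *
for c in('top','scene'): cv2.imwrite(f'pics/{c}1.png',r.camera(c)[:,:,::-1])
im=cv2.imread('pics/top1.png')[140:280,200:400]
cv2.imwrite('pics/top1c.png',cv2.resize(im,None,fx=4,fy=4,interpolation=cv2.INTER_CUBIC))
E
python3 st.py
```

```text
time: 3.85
ee_pos: [0.5586, -0.2092, 0.1108]
eef_rot: [0.499, 0.501, -0.499, 0.502]
ft_force: [0.4, -0.7, 0.4]
width: 0.0871
t 3.95 pos [ 0.5588 -0.2094  0.1112] F [-0.9219 -0.0431 -0.0415] w 0.08703298570440515
toolx [ 0.0025 -0.0004 -1.    ] jaw [1.     0.0042 0.0025]
rotvec to tgt 1 [ 0.0205  0.1434 -0.0415]
rotvec to tgt -1 [ -0.2253   0.0322 179.9584]
J [-0.16    0.4171  0.5506  1.7233 -0.245   1.0676  0.4751]
```

View pics/scene1.png

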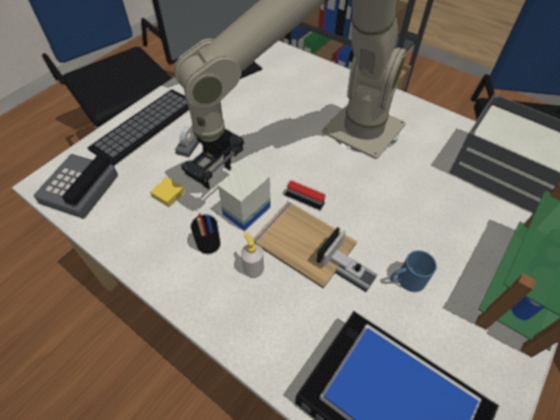

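View pics/top1c.png

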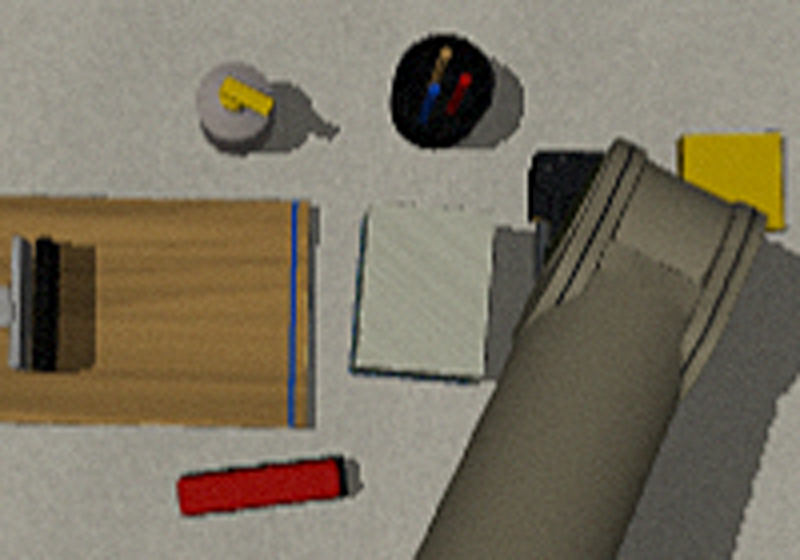

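```bash
python3 -m pendant '[{"translation":[0,1.2,0],"angular":[0,0,0],"hand":1},{"translation":[0,1.2,0],"angular":[0,0,0],"hand":1},{"translation":[0,1,0],"angular":[0,0,0],"hand":1},{"translation":[0,0.5,0],"angular":[0,0,0],"hand":1},{"translation":[0,0.4,0],"angular":[0,0,0],"hand":1},{"translation":[0,0.4,0],"angular":[0,0,0],"hand":1},{"translation":[0,0.4,0],"angular":[0,0,0],"hand":1}]'; python3 -m pendant '[{"translation":[0,0.4,0],"angular":[0,0,0],"hand":1},{"translation":[0,0.4,0],"angular":[0,0,0],"hand":1},{"translation":[0,0.4,0],"angular":[0,0,0],"hand":1}]';python3 -m pendant '[{"translation":[0,0.4,0],"angular":[0,0,0],"hand":1},{"translation":[0,0.4,0],"angular":[0,0,0],"hand":1},{"translation":[0,0.4,0],"angular":[0,0,0],"hand":1}]'
```

```text
time: 4.65
ee_pos: [0.5579, -0.1585, 0.1097]
eef_rot: [0.499, 0.501, -0.499, 0.501]
ft_force: [0.3, -1.8, 0.1]
width: 0.0869
time: 4.95
ee_pos: [0.5578, -0.1465, 0.1097]
eef_rot: [0.499, 0.501, -0.499, 0.501]
ft_force: [-0.2, -2.1, 1.2]
width: 0.0872
time: 5.25
ee_pos: [0.5578, -0.134, 0.1096]
eef_rot: [0.499, 0.501, -0.499, 0.501]
ft_force: [0.2, -2.9, 1.2]
width: 0.0869
```

```bash
python3 -m pendant '[{"translation":[0,0.3,0],"angular":[0,0,0],"hand":1},{"translation":[0,0.3,0],"angular":[0,0,0],"hand":1},{"translation":[0,0.2,0],"angular":[0,0,0],"hand":1}]';python3 -m pendant '[{"translation":[0,0.2,0],"angular":[0,0,0],"hand":1}]'; python3 -m pendant '[{"translation":[0,0.2,0],"angular":[0,0,0],"hand":1}]'
python3 - <<'E'
from h import *
for c in('top','scene'): cv2.imwrite(f'pics/{c}2.png',r.camera(c)[:,:,::-1])
im=cv2.imread('pics/top2.png')[140:280,200:400]
cv2.imwrite('pics/top2c.png',cv2.resize(im,None,fx=4,fy=4,interpolation=cv2.INTER_CUBIC))
im=cv2.imread('pics/scene2.png')[155:295,190:390]
cv2.imwrite('pics/scene2c.png',cv2.resize(im,None,fx=4,fy=4,interpolation=cv2.INTER_CUBIC))
E
```

```text
time: 5.55
ee_pos: [0.5579, -0.1259, 0.1096]
eef_rot: [0.499, 0.501, -0.499, 0.501]
ft_force: [-0.0, -2.3, 0.4]
width: 0.0873
time: 5.65
ee_pos: [0.5578, -0.1242, 0.1096]
eef_rot: [0.499, 0.501, -0.499, 0.501]
ft_force: [-0.3, -3.0, 0.9]
width: 0.0869
time: 5.75
ee_pos: [0.5578, -0.1222, 0.1096]
eef_rot: [0.499, 0.501, -0.499, 0.501]
ft_force: [-0.1, -2.3, 0.9]
width: 0.0869
```

View pics/top2c.png

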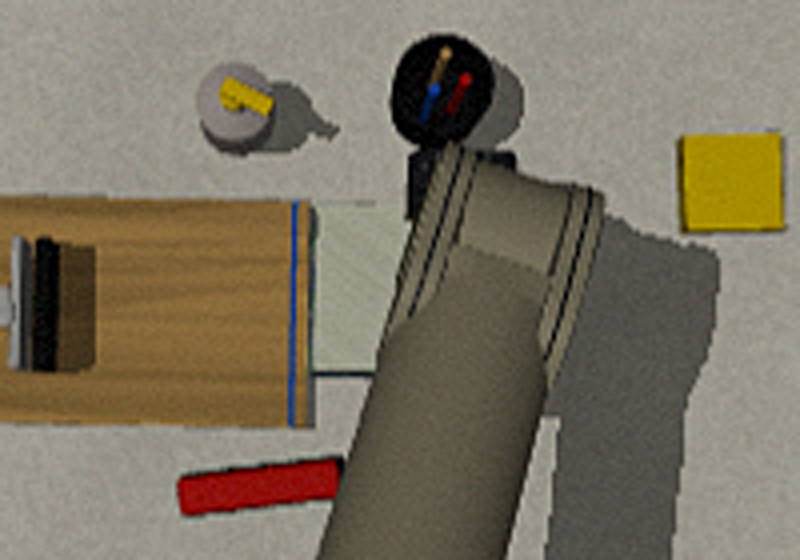

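View pics/scene2c.png

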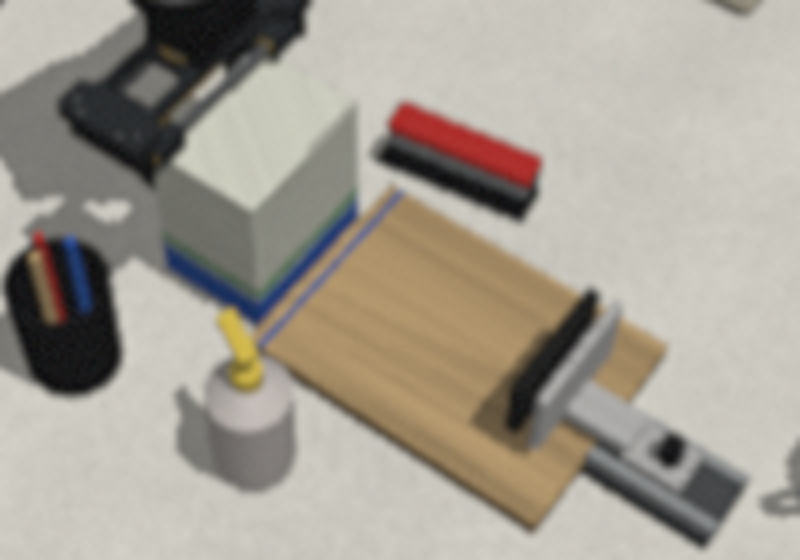

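```bash
for i in 1; do python3 -m pendant '[{"translation":[0,0.15,0],"angular":[0,0,0],"hand":1}]';python3 -m pendant '[{"translation":[0,0.1,0],"angular":[0,0,0],"hand":1}]';python3 -m pendant '[{"translation":[0,0.1,0],"angular":[0,0,0],"hand":1}]'; done; python3 -m pendant '[{"translation":[0,0.1,0],"angular":[0,0,0],"hand":1}]';python3 -m pendant '[{"translation":[0,0.1,0],"angular":[0,0,0],"hand":1}]'
```

```text
time: 5.95
ee_pos: [0.5578, -0.1209, 0.1096]
eef_rot: [0.499, 0.501, -0.499, 0.501]
ft_force: [-0.5, -3.8, 0.8]
width: 0.087
time: 6.05
ee_pos: [0.5578, -0.1198, 0.1096]
eef_rot: [0.499, 0.501, -0.499, 0.501]
ft_force: [-0.7, -2.6, 0.9]
width: 0.0868
time: 6.15
ee_pos: [0.5578, -0.1191, 0.1097]
eef_rot: [0.499, 0.501, -0.499, 0.501]
ft_force: [-0.5, -5.3, 2.2]
width: 0.0868
time: 6.25
ee_pos: [0.5578, -0.1189, 0.1099]
eef_rot: [0.499, 0.5, -0.499, 0.501]
ft_force: [-1.8, -8.8, 4.1]
width: 0.0867
time: 6.35
ee_pos: [0.5578, -0.1187, 0.1101]
eef_rot: [0.499, 0.5, -0.5, 0.502]
ft_force: [-1.1, -10.7, 6.1]
width: 0.0872
```

```bash
python3 -m pendant '[{"translation":[0,-0.5,0],"angular":[0,0,0],"hand":1},{"translation":[0,-1,0],"angular":[0,0,0],"hand":1},{"translation":[0,0,1.5],"angular":[0,0,0],"hand":1},{"translation":[0,0,2],"angular":[0,0,0],"hand":1},{"translation":[0,0,1.2],"angular":[0,0,0],"hand":1},{"translation":[0,0.5,0],"angular":[0,0,0],"hand":1},{"translation":[0,0.3,0],"angular":[0,0,0],"hand":1}]'
python3 -m pendant '[{"translation":[0,0.3,0],"angular":[0,0,0],"hand":1},{"translation":[0,0.3,0],"angular":[0,0,0],"hand":1}]'
python3 -m pendant '[{"translation":[0,0.4,0.2],"angular":[0,0,0],"hand":1},{"translation":[0,0.4,0.25],"angular":[0,0,0],"hand":1}]'
```

```text
time: 7.05
ee_pos: [0.5579, -0.1228, 0.1565]
eef_rot: [0.499, 0.501, -0.499, 0.501]
ft_force: [0.2, -0.5, 0.3]
width: 0.087
time: 7.25
ee_pos: [0.5575, -0.118, 0.1561]
eef_rot: [0.499, 0.501, -0.499, 0.501]
ft_force: [0.5, -4.4, 2.3]
width: 0.0873
time: 7.45
ee_pos: [0.5576, -0.1103, 0.1611]
eef_rot: [0.499, 0.501, -0.5, 0.501]
ft_force: [-0.9, -3.8, 2.8]
width: 0.087
```

```bash
python3 st.py
```

```text
t 7.45 pos [ 0.5576 -0.1103  0.1611] F [-0.9321 -3.8129  2.8258] w 0.08701341704845904
toolx [-0.0004 -0.0009 -1.    ] jaw [ 1.      0.0032 -0.0004]
rotvec to tgt 1 [ 0.0505 -0.0213  0.0175]
rotvec to tgt -1 [  -0.0334   -0.0793 -179.9825]
J [-0.3406  0.2938  0.5395  1.7493 -0.1632  1.1436  0.2511]
```

```bash
python3 -m pendant '[{"translation":[0,0.7,0.45],"angular":[0,0,0],"hand":1},{"translation":[0,0.7,0.4],"angular":[0,0,0],"hand":1},{"translation":[0,0.8,0.3],"angular":[0,0,0],"hand":1},{"translation":[0,0.8,0.2],"angular":[0,0,0],"hand":1}]'
python3 -m pendant '[{"translation":[0,0.8,0.2],"angular":[0,0,0],"hand":1},{"translation":[0,0.8,0.2],"angular":[0,0,0],"hand":1}]'
python3 - <<'E'
from h import *
for c in('scene',): cv2.imwrite(f'pics/{c}3.png',r.camera(c)[:,:,::-1])
im=cv2.imread('pics/scene3.png')[155:295,190:390]
cv2.imwrite('pics/scene3c.png',cv2.resize(im,None,fx=4,fy=4,interpolation=cv2.INTER_CUBIC))
E
```

```text
time: 7.85
ee_pos: [0.5581, -0.0786, 0.175]
eef_rot: [0.499, 0.501, -0.499, 0.501]
ft_force: [-0.3, -2.6, 1.5]
width: 0.0869
time: 8.05
ee_pos: [0.5579, -0.0625, 0.1786]
eef_rot: [0.499, 0.501, -0.499, 0.501]
ft_force: [0.1, -1.8, 0.7]
width: 0.0872
```

View pics/scene3c.png

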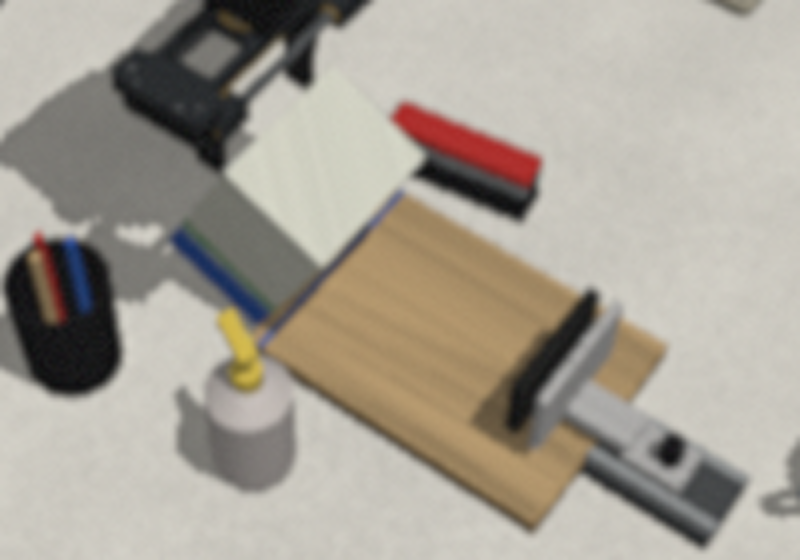

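```bash
python3 -m pendant '[{"translation":[0,1,0.1],"angular":[0,0,0],"hand":1},{"translation":[0,1.2,0],"angular":[0,0,0],"hand":1},{"translation":[0,1.5,0],"angular":[0,0,0],"hand":1},{"translation":[0,1.7,-0.2],"angular":[0,0,0],"hand":1},{"translation":[0,1.7,-0.4],"angular":[0,0,0],"hand":1}]'
python3 - <<'E'
from h import *
for c in('scene',): cv2.imwrite(f'pics/{c}4.png',r.camera(c)[:,:,::-1])
im=cv2.imread('pics/scene4.png')[155:295,190:390]
cv2.imwrite('pics/scene4c.png',cv2.resize(im,None,fx=4,fy=4,interpolation=cv2.INTER_CUBIC))
E
```

```text
time: 8.6
ee_pos: [0.5577, 0.0093, 0.1735]
eef_rot: [0.499, 0.501, -0.499, 0.501]
ft_force: [-0.1, -0.2, 0.4]
width: 0.0872
```

View pics/scene4c.png

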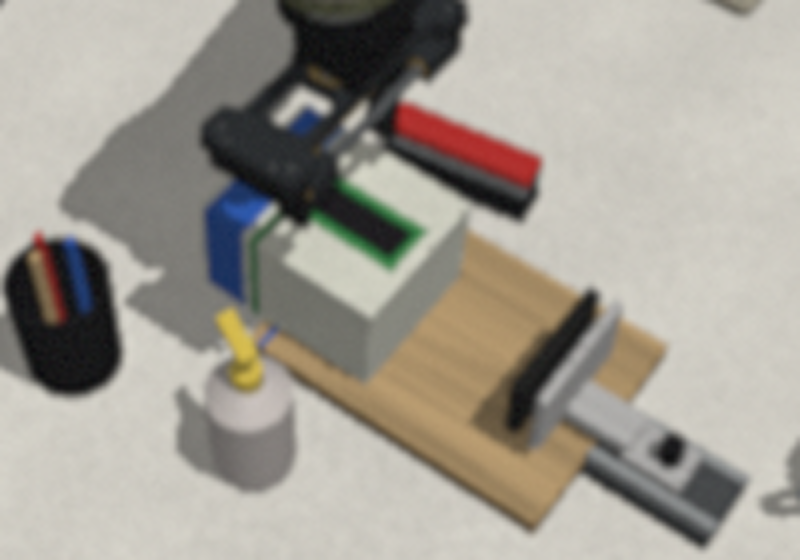

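```bash
python3 -m pendant '[{"translation":[0,-2,2],"angular":[0,0,0],"hand":1},{"translation":[0,-3,0],"angular":[0,0,0],"hand":1},{"translation":[0,-4,0],"angular":[0,0,0],"hand":1},{"translation":[0,-4,0],"angular":[0,0,0],"hand":1},{"translation":[0,-2,0],"angular":[0,0,0],"hand":1},{"translation":[0,0,0],"angular":[0,0,0],"hand":1}]'
python3 - <<'E'
from h import *
from fit import c2p,S,T
np.set_printoptions(precision=4,suppress=True)
for c,o in(('scene',(155,190)),('top',(140,150))):
    cv2.imwrite(f'pics/{c}5.png',r.camera(c)[:,:,::-1])
    im=cv2.imread(f'pics/{c}5.png')[o[0]:o[0]+140,o[1]:o[1]+200]
    cv2.imwrite(f'pics/{c}5c.png',cv2.resize(im,None,fx=4,fy=4,interpolation=cv2.INTER_CUBIC))
    for n in ('carton','slot'):print(c,n,[(ray(c,d['point'],.064 if n=='carton' else .11),d['confidence']) for d in r.mark_of(c,n)])
E
```

```text
time: 9.25
ee_pos: [0.5572, -0.1459, 0.1935]
eef_rot: [-0.5, -0.5, 0.501, -0.5]
ft_force: [0.4, 1.5, -0.7]
width: 0.0866
scene carton [(array([ 0.5568, -0.074 ,  0.064 ]), 0.67), (array([0.4899, 0.4138, 0.064 ]), 0.51)]
scene slot [(array([0.5717, 0.0174, 0.11  ]), 0.63)]
top carton [(array([ 0.5614, -0.0732,  0.064 ]), 0.76)]
top slot [(array([0.5507, 0.0178, 0.11  ]), 0.61)]
```

View pics/top5c.png

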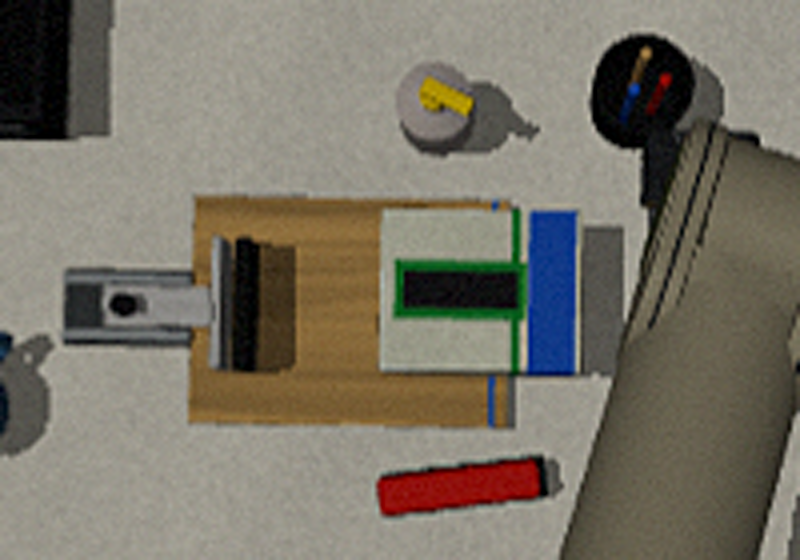

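View pics/scene5c.png

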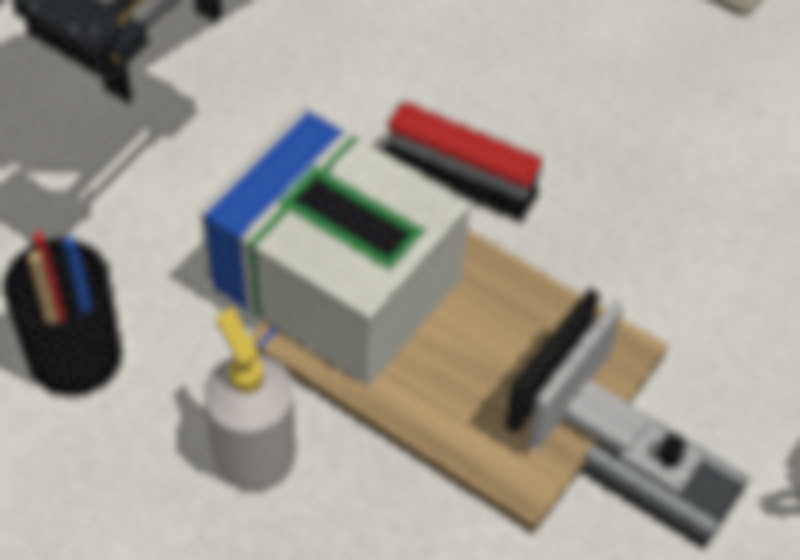

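```bash
python3 -m pendant '[{"translation":[0,0,-3],"angular":[2.5,0,0],"hand":1},{"translation":[0,0,-3],"angular":[2.5,0,0],"hand":1},{"translation":[0,0,-3],"angular":[0,0,0],"hand":1},{"translation":[0,0,-2.3],"angular":[0,0,0],"hand":1},{"translation":[0,1.5,0],"angular":[0,0,0],"hand":1},{"translation":[0,1.5,0],"angular":[0,0,0],"hand":1},{"translation":[0,1.5,0],"angular":[0,0,0],"hand":1},{"translation":[0,0.7,0],"angular":[0,0,0],"hand":1}]'
python3 -m pendant '[{"translation":[0,0.5,0],"angular":[0,0,0],"hand":1},{"translation":[0,0.5,0],"angular":[0,0,0],"hand":1},{"translation":[0,0.5,0],"angular":[0,0,0],"hand":1},{"translation":[0,0.5,0],"angular":[0,0,0],"hand":1}]'; python3 st.py
```

```text
time: 10.35
ee_pos: [0.5589, -0.0875, 0.0819]
eef_rot: [0.52, 0.523, -0.475, 0.48]
ft_force: [-0.0, -0.5, -0.2]
width: 0.0867
time: 10.75
ee_pos: [0.558, -0.0715, 0.0809]
eef_rot: [0.521, 0.522, -0.477, 0.479]
ft_force: [0.1, -3.3, 2.6]
width: 0.0867
t 10.75 pos [ 0.558  -0.0715  0.0809] F [ 0.1303 -3.2998  2.6255] w 0.0867444439830587
toolx [ 0.0009  0.0864 -0.9963] jaw [1.     0.0027 0.0011]
rotvec to tgt 1 [-4.9563  0.0474  0.0436]
rotvec to tgt -1 [   0.0744    7.781  -179.7881]
J [-0.3183  0.3877  0.4977  1.8239 -0.3173  1.0089  0.3264]
```

```bash
python3 -m pendant '[{"translation":[0,0.8,0],"angular":[0,0,0],"hand":1},{"translation":[0,0.8,0],"angular":[0,0,0],"hand":1},{"translation":[0,0.8,0],"angular":[0,0,0],"hand":1},{"translation":[0,0.8,0],"angular":[0,0,0],"hand":1},{"translation":[0,0.8,0],"angular":[0,0,0],"hand":1},{"translation":[0,0.5,0],"angular":[0,0,0],"hand":1},{"translation":[0,0.3,0],"angular":[0,0,0],"hand":1}]'
python3 - <<'E'
from h import *
for c,o in(('top',(140,150)),('scene',(155,190))):
    cv2.imwrite(f'pics/{c}6.png',r.camera(c)[:,:,::-1])
    im=cv2.imread(f'pics/{c}6.png')[o[0]:o[0]+140,o[1]:o[1]+200]
    cv2.imwrite(f'pics/{c}6c.png',cv2.resize(im,None,fx=4,fy=4,interpolation=cv2.INTER_CUBIC))
E
python3 st.py
```

```text
time: 11.45
ee_pos: [0.5578, -0.022, 0.0805]
eef_rot: [0.52, 0.523, -0.476, 0.479]
ft_force: [-0.3, -3.4, 0.9]
width: 0.0872
t 11.55 pos [ 0.5577 -0.0219  0.0804] F [0.4169 1.1936 0.3405] w 0.08666366180941362
toolx [-0.0003  0.0878 -0.9961] jaw [1.     0.0048 0.0001]
rotvec to tgt 1 [-5.035  -0.0162 -0.0767]
rotvec to tgt -1 [  0.0254  -7.903  179.7497]
J [-0.3935  0.372   0.479   1.8404 -0.3066  0.9954  0.2337]
```

View pics/top6c.png

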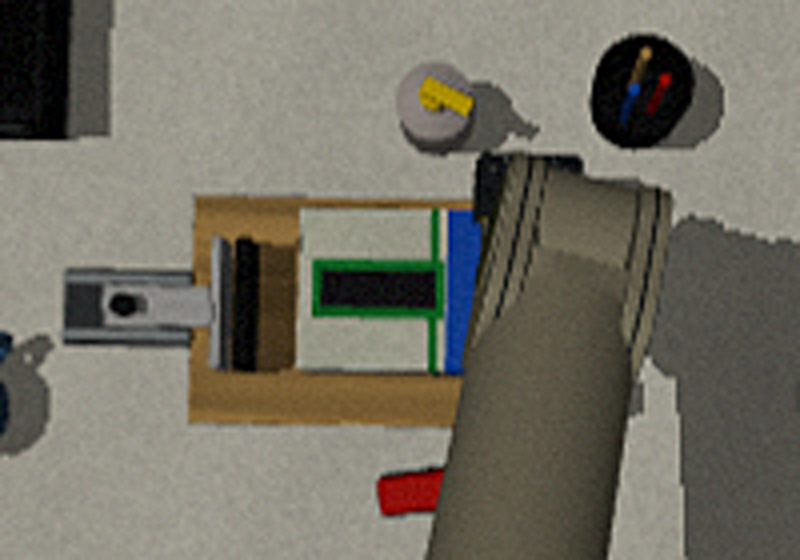

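View pics/scene6c.png

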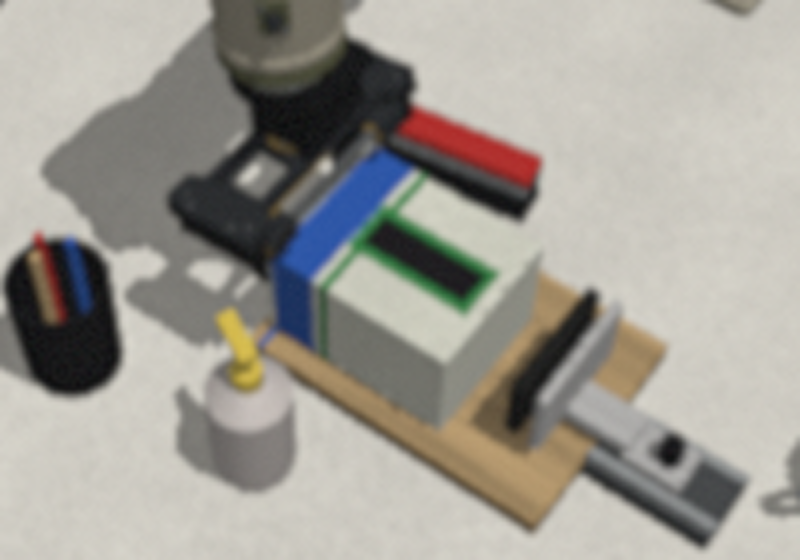

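```bash
python3 - <<'E'
from h import *
from fit import c2p,T
for n,p,z in [('grip edge',(500,155),.2),('grip edge',(500,155),.14),('san ctr top',(435,100),.1),('san low edge',(437,152),.03),('san low edge',(437,152),0),('buffer face top',(258,300),.094),('buf edge far',(240,238),.094),('buf near',(240,370),.094),('carton front top',(298,290),.11)]:
    q=c2p([p],T)[0];print(n,ray('top',(q[1],q[0]),z))
E
```

```text
grip edge [ 0.645  -0.0071  0.2   ]
grip edge [ 0.654  -0.0072  0.14  ]
san ctr top [0.7006 0.0425 0.1   ]
san low edge [0.6718 0.0422 0.03  ]
san low edge [0.6763 0.0432 0.    ]
buffer face top [0.5473 0.1717 0.094 ]
buf edge far [0.5937 0.1866 0.094 ]
buf near [0.4946 0.1835 0.094 ]
carton front top [0.5542 0.1404 0.11  ]
```

```bash
python3 -m pendant '[{"translation":[0,0.4,0],"angular":[0,0,0],"hand":1},{"translation":[0,0.5,0],"angular":[0,0,0],"hand":1},{"translation":[0,0.5,0],"angular":[0,0,0],"hand":1},{"translation":[0,0.3,0],"angular":[0,0,0],"hand":1}]'
python3 -m pendant '[{"translation":[0,0.2,0],"angular":[0,0,0],"hand":1},{"translation":[0,0.2,0],"angular":[0,0,0],"hand":1}]'
for i in 1; do python3 -m pendant '[{"translation":[0,0.2,0],"angular":[0,0,0],"hand":1}]'; python3 -m pendant '[{"translation":[0,0.2,0],"angular":[0,0,0],"hand":1}]'; python3 -m pendant '[{"translation":[0,0.2,0],"angular":[0,0,0],"hand":1}]'; done | egrep 'pos|force'
```

```text
time: 11.95
ee_pos: [0.5578, -0.005, 0.0805]
eef_rot: [0.52, 0.523, -0.477, 0.479]
ft_force: [0.5, -2.2, -0.7]
width: 0.0873
time: 12.15
ee_pos: [0.5578, -0.0016, 0.0805]
eef_rot: [0.52, 0.522, -0.477, 0.479]
ft_force: [-1.0, -2.7, 0.0]
width: 0.0871
ee_pos: [0.5577, 0.0003, 0.0805]
ft_force: [-0.2, -1.5, -1.2]
ee_pos: [0.5578, 0.0024, 0.0805]
ft_force: [-0.2, -2.1, -1.2]
ee_pos: [0.5578, 0.0044, 0.0805]
ft_force: [-0.2, -1.8, -1.0]
```

```bash
(python3 -m pendant '[{"translation":[0,0.15,0],"angular":[0,0,0],"hand":1}]'; python3 -m pendant '[{"translation":[0,0.15,0],"angular":[0,0,0],"hand":1}]'; python3 -m pendant '[{"translation":[0,0.15,0],"angular":[0,0,0],"hand":1}]';python3 -m pendant '[{"translation":[0,0.1,0],"angular":[0,0,0],"hand":1}]' ) | egrep 'pos|force'
```

```text
ee_pos: [0.5578, 0.006, 0.0805]
ft_force: [-0.0, -2.1, -0.9]
ee_pos: [0.5578, 0.0074, 0.0805]
ft_force: [-0.5, -1.4, -1.4]
ee_pos: [0.5578, 0.0089, 0.0805]
ft_force: [-0.1, -1.9, -0.4]
ee_pos: [0.5578, 0.0099, 0.0805]
ft_force: [-0.5, -1.7, -1.0]
```

```bash
(python3 -m pendant '[{"translation":[0,0.1,0],"angular":[0,0,0],"hand":1}]'; python3 -m pendant '[{"translation":[0,0.1,0],"angular":[0,0,0],"hand":1}]'; python3 -m pendant '[{"translation":[0,0.1,0],"angular":[0,0,0],"hand":1}]';python3 -m pendant '[{"translation":[0,0.1,0],"angular":[0,0,0],"hand":1}]' ) | egrep 'pos|force'
```

```text
ee_pos: [0.5578, 0.0108, 0.0806]
ft_force: [0.1, -1.9, -1.1]
ee_pos: [0.5579, 0.0118, 0.0806]
ft_force: [-0.9, -2.8, -1.3]
ee_pos: [0.5578, 0.0128, 0.0806]
ft_force: [0.5, -1.5, -1.8]
ee_pos: [0.5579, 0.0138, 0.0806]
ft_force: [-0.9, -2.2, -2.2]
```

```bash
(python3 -m pendant '[{"translation":[0,0.1,0],"angular":[0,0,0],"hand":1}]'; python3 -m pendant '[{"translation":[0,0.1,0],"angular":[0,0,0],"hand":1}]'; python3 -m pendant '[{"translation":[0,0.1,0],"angular":[0,0,0],"hand":1}]';python3 -m pendant '[{"translation":[0,0.1,0],"angular":[0,0,0],"hand":1}]' ) | egrep 'pos|force'
```

```text
ee_pos: [0.5579, 0.0149, 0.0806]
ft_force: [-0.6, -2.0, -0.5]
ee_pos: [0.5579, 0.0158, 0.0806]
ft_force: [0.3, -3.0, -1.9]
ee_pos: [0.5579, 0.0166, 0.0806]
ft_force: [0.3, -4.2, -1.2]
ee_pos: [0.5579, 0.0172, 0.0806]
ft_force: [0.2, -5.0, -1.2]
```

```bash
(python3 -m pendant '[{"translation":[0,0.1,0],"angular":[0,0,0],"hand":1}]'; python3 -m pendant '[{"translation":[0,0.1,0],"angular":[0,0,0],"hand":1}]'; python3 -m pendant '[{"translation":[0,0.05,0],"angular":[0,0,0],"hand":1}]') | egrep 'pos|force'; python3 st.py | head -1
```

```text
ee_pos: [0.5579, 0.0178, 0.0806]
ft_force: [-0.2, -6.3, -0.3]
ee_pos: [0.5579, 0.0184, 0.0805]
ft_force: [0.2, -7.7, -0.5]
ee_pos: [0.5579, 0.0186, 0.0805]
ft_force: [0.5, -9.3, -0.2]
t 13.95 pos [0.5579 0.0186 0.0805] F [ 0.4621 -9.3285 -0.1621] w 0.08676085373570892
```

```bash
(python3 -m pendant '[{"translation":[0,0.06,0],"angular":[0,0,0],"hand":1},{"translation":[0,0,0],"angular":[0,0,0],"hand":1}]'; python3 -m pendant '[{"translation":[0,0,0],"angular":[0,0,0],"hand":1}]') | egrep 'pos|force'
```

```text
ee_pos: [0.5579, 0.019, 0.0806]
ft_force: [-0.8, -8.1, -1.4]
ee_pos: [0.5579, 0.019, 0.0806]
ft_force: [-0.7, -9.1, -0.6]
```

```bash
(python3 -m pendant '[{"translation":[0,0.06,0],"angular":[0,0,0],"hand":1},{"translation":[0,0,0],"angular":[0,0,0],"hand":1},{"translation":[0,0,0],"angular":[0,0,0],"hand":1}]'; python3 -m pendant '[{"translation":[0,0,0],"angular":[0,0,0],"hand":1},{"translation":[0,0,0],"angular":[0,0,0],"hand":1}]';python3 -m pendant '[{"translation":[0,0,0],"angular":[0,0,0],"hand":1},{"translation":[0,0,0],"angular":[0,0,0],"hand":1},{"translation":[0,0,0],"angular":[0,0,0],"hand":1}]') | egrep 'pos|force'
```

```text
ee_pos: [0.5578, 0.0193, 0.0805]
ft_force: [0.5, -9.6, -0.7]
ee_pos: [0.5579, 0.0193, 0.0806]
ft_force: [0.4, -10.0, -0.2]
ee_pos: [0.5578, 0.0193, 0.0805]
ft_force: [0.0, -9.2, -0.1]
```

```bash
python3 -m pendant '[{"translation":[0,-0.1,0],"angular":[0,0,0],"hand":1},{"translation":[0,-0.15,0],"angular":[0,0,0],"hand":1},{"translation":[0,-0.2,0],"angular":[0,0,0],"hand":1},{"translation":[0,-0.3,0],"angular":[0,0,0],"hand":1},{"translation":[0,-1,0],"angular":[0,0,0],"hand":1},{"translation":[0,-2,0],"angular":[0,0,0],"hand":1},{"translation":[0,-3,0],"angular":[0,0,0],"hand":1},{"translation":[0,-3,0.5],"angular":[0,0,0],"hand":1},{"translation":[0,-3,2],"angular":[0,0,0],"hand":1},{"translation":[0,-3,3],"angular":[0,0,0],"hand":1},{"translation":[0,-3,3],"angular":[0,0,0],"hand":1},{"translation":[0,0,0],"angular":[0,0,0],"hand":1},{"translation":[0,0,0],"angular":[0,0,0],"hand":1}]'
python3 - <<'E'
from h import *
for c,o in(('top',(140,150)),('scene',(155,190))):
    cv2.imwrite(f'pics/{c}7.png',r.camera(c)[:,:,::-1])
    im=cv2.imread(f'pics/{c}7.png')[o[0]:o[0]+140,o[1]:o[1]+200]
    cv2.imwrite(f'pics/{c}7c.png',cv2.resize(im,None,fx=4,fy=4,interpolation=cv2.INTER_CUBIC))
E
python3 st.py|head -2
```

```text
time: 16.35
ee_pos: [0.558, -0.1668, 0.1661]
eef_rot: [0.521, 0.522, -0.477, 0.479]
ft_force: [-0.2, 0.9, -1.2]
width: 0.0871
t 16.45 pos [ 0.5576 -0.1648  0.1646] F [-0.5567  0.8616 -1.1345] w 0.08720298358314657
toolx [-0.0013  0.0882 -0.9961] jaw [ 1.      0.0054 -0.0008]
```

View pics/top7c.png

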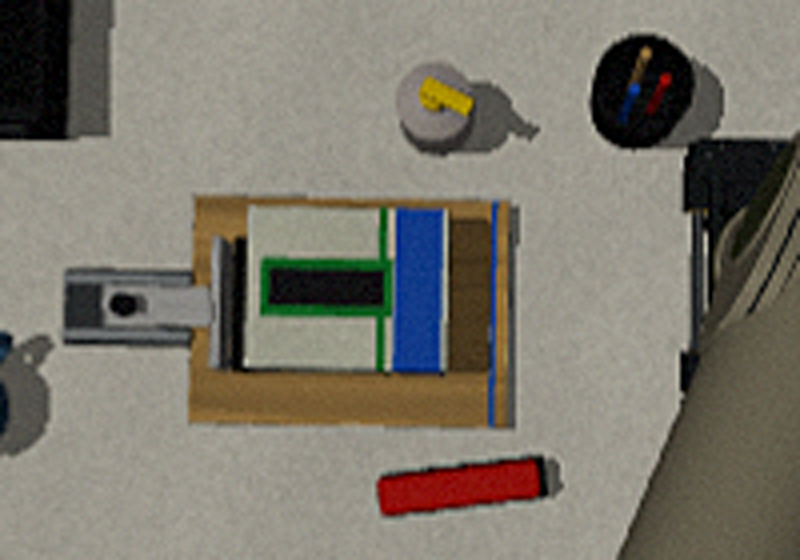

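View pics/scene7c.png

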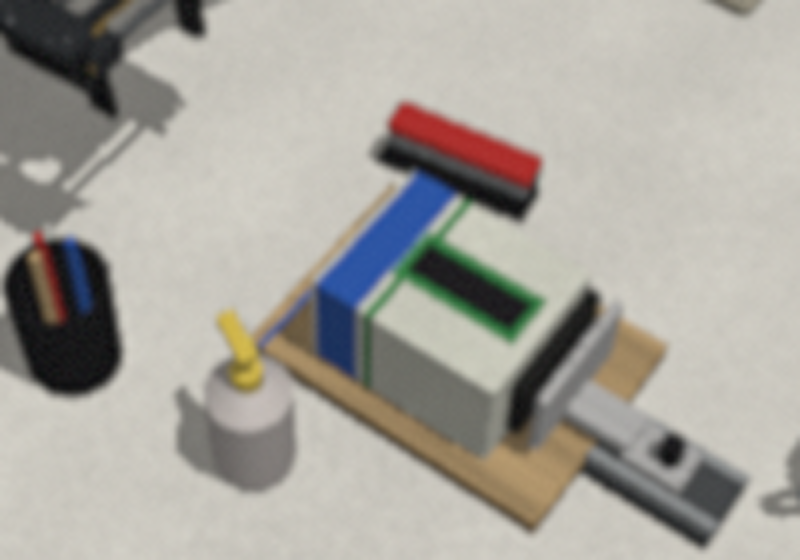

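```bash
python3 -c "
from bench import r
print(r.close_job())"
```

```text
the job is handed in; nothing more can be done
None
```

The carton is lying on the board with the slot up and touching the rubber buffer. I handed the job in at about 16.5 s of the 72 s allowed; no verdict came back.

- **Slide to the holder:** I pushed the carton with both open fingertips until its foot met the holder's front edge. It squared itself up on the way. The highest force reading was about 11 N.
- **Tip over the edge:** Pushing high on the slotted face tipped it over with readings of up to about 4 N. It landed flat and square on the board.
- **Press home:** I slid it along the board until it met the buffer, then pressed and held for about 0.8 s. The push read 9 to 10 N, of which about 2 N was sliding friction. That leaves about 7.7 N on the buffer. The buffer's travel of about 3.4 mm suggests about 8.5 N, so the two estimates bracket the 8 N asked for.
- **Last checks:** After I backed the fingers off slowly, both pictures show the carton square, slot up and against the buffer face. The gripper is clear of it, and the sanitiser, stapler and pen pot look unmoved.

**Not perfect or not measured:**
- The carton lies about 10 mm off the board's centreline. It started that way and I did not correct it, but it is fully on the board.
- That the carton still touches the buffer is judged from the pictures only.
- Forces were read only at the end of each move, so a brief higher peak in between would not show.

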